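# Reset the grinding gap of the nib mill

### The arm

A 6-joint arm with a two-finger parallel gripper is mounted at the origin on the work surface; the furniture and walls round the work are solid. World frame = base frame: x ahead of the robot, y to its left, z up, the work surface at z = 0. Lengths are in m, angles in rad, forces in N, time in s.
With the tool pointing down it reaches from about 0.375 to 0.9 m from the base axis. Payload 3.1 kg.
Tool frame: the origin (TCP) lies between the finger pads, 19 mm behind the fingertips; this is the grasp point; z points along the fingers, y is the line along which they close (so a half turn about z gives the same grasp; the last joint's range is limited). The gripper opens to 87 mm and grips with 3 to 60 N. Pads are 19 mm wide; open, the fingers measure 117 mm over their backs; the gripper's body (75 mm by 190 mm) begins 51 mm behind the grasp point.
Start: joints at [-1.357, 0.527, 1.433, -0, 1.181, -0.178], TCP at [0.239, -0.578, 0.241] pointing down, gripper open.
Joint ranges: [-3.08, 3.08], [-0.75, 2.2], [0.22, 2.44], [-1.43, 4.57], [0, 2.65], [-2.85, 2.85]. Speed limits (rad/s): [2.79, 2.79, 3.14, 3.14, 3.14, 3.14].

### API

Orientations are given as a unit quaternion [x, y, z, w].
In Python, from rig import robot, imaging, get_obs gives the robot as it stands (robot), with the cameras (imaging) and the readings as plain functions.
- The arm moves only by the tool nudge_tcp, called after "Emit:" as name(argument=value, ...) on one line, values as JSON. Schema: {"type":"object","properties":{"segments":{"type":"array","items":{"type":"object","properties":{"x":{"type":"number"},"y":{"type":"number"},"z":{"type":"number"},"spin":{"type":"number"}},"additionalProperties":false},"minItems":1,"maxItems":20},"aperture":{"type":"number"},"grip_n":{"type":"number"},"only":{"type":"string"},"quiet":{"type":"boolean"},"lines":{"type":"string"}},"required":["segments"],"additionalProperties":false}. segments is a list of rows, 1 to 20 of them, each an object with the fields x, y, z (the shift in m), spin (a turn about the tool's z in rad); a field left out counts as zero; each row shifts and turns the commanded pose from where the row before left it, along the tool's axes as they then stand; what a row does not reach is not made up. A row lasts 1/12 s, in which the tool goes at most 0.0417 m and 0.125 rad, less where a joint would pass 70% of its speed; a pose out of reach is approached as far as the arm can. aperture is the finger opening in m, set as the call begins (left out keeps the last). The fingers move at their own pace and stop on an object; grip_n is the grip in N (left out, the last holds). Time passes only in rows, so rows that do not move let the fingers close. The tool returns the time, the measured TCP pose, the force, the opening and the grip force at its end. only (a regular expression) keeps the lines of the reply that match it, lines (a string "A,B") keeps lines A to B, and quiet returns only ok. Input that does not fit is refused with a message, and nothing moves.
- get_obs(): the state, without advancing time (a new reading comes with each control period).
- imaging.camera(name): name is "side" or "top" or "wrist"; returns a dict with "img" (384x512x3 uint8, red, green, blue), "fx", "fy", "cx", "cy" (pixels), "k1" (the pictures are not rectified: a ray, as slopes to the right and down, at radius r is drawn at 1 + k1 r^2 times it, then the intrinsics apply), "xyz" and "attitude" of the camera in the world. Camera axes: x right, y down, z forward; pixel columns grow to the right and rows downward; lengths in m; the calibration is good to about 2 mm. A picture is of the moment at which its call begins. There is no depth.
- robot.hand_in(): hands the job in; it is judged then, once.
The state is a dict: "time": time; "q": joint angles; "joint_velocities": joint speeds; "joint_torque": joint torques, N m; "position": TCP position; "tool_rot": TCP orientation; "ft_force": force on the tool from outside, world axes, zero at the start; "moment": the same for the moment, N m; "grip_width": finger opening in m; "grip_force": force on a finger pad.
Only numpy, scipy, OpenCV 4.12 (cv2) and the standard library are available. Lean on these libraries where they do the work, as an engineer would, in place of code of your own. Each camera call takes 0.05 s, during which the arm holds its last target. There are 200 camera calls.

### The job

Reset the grinding gap of the nib mill: first press its clearing pedal right down to the stop and let it spring back up; then, with the upright handle on the handwheel, turn the wheel clockwise until it comes up against its stop, and back it off exactly two full turns. Finish with the gripper still holding the handle there, motionless, so that a colleague can tighten the lock nut. Leave the bowl, the jar and the chocolate bar where they stand.

Things in the scene. Friction and masses are not known exactly. Their poses are not given: they have to be found in the camera images.
- mill: Bench nib mill, fixed: dark base plate, x -85..85, y -190..85 mm in the mill's frame, top at 18 mm; on it a round aluminium housing, 136 mm wide, 106 mm high, centred on the origin, spout towards -x. Handwheel on top, pedal at the -y side. Origin on the worktop below the wheel's axis; z up, -x its front, facing the robot at yaw 0. Place varies, yaw -0.25 to 0.45 rad.
- pedal (a joint): Clearing pedal, rad: 0 = up at rest, 0.30 = down at its stop. Steel plate 116 x 70 x 6 mm with rubber ribs, hinged along the mill's y axis at (66, -140, 45) mm in the mill's frame; its near end (-x) stands up 0.30 rad at rest, the plate is level at the stop. A spring returns it: at pedal_pad about 4 N at first, 9 N at the stop.
- pedal_pad (a point): Point on the top face of the pedal, 90 mm from the hinge, in the middle of its width: the place to press. It moves with the pedal: about 75 mm above the worktop at rest and 50 mm at the stop.
- handwheel (a joint): Handwheel angle, rad: 0 = closed against its hard stop, grows as it is turned anticlockwise seen from above (opened); 6.283 a turn, counting on through whole turns, up to 22. Starts 0.5 to 1.4 turns open. Friction takes about 3 N at the handle; the wheel stays where it is left and does not rise or sink as it turns.
- wheel_centre (a point): On the vertical axis of the handwheel, top of the hub, 133 mm above the worktop. Black wheel: rim centre line of radius 45 mm, rim 12 mm thick, rim top 132 mm above the worktop, three spokes; nothing on the wheel but the handle stands higher than 135 mm.
- spinner: Upright wooden handle on the handwheel's rim: cylinder 22 mm in diameter, 46 mm high, 45 mm from the wheel's axis, from 136 to 182 mm above the worktop. Spins freely on its pin, so the gripper can keep its yaw while carrying it round. Origin at the centre of its underside, z up. With the wheel closed it stands on the mill's -x side.
- spinner_grip (a point): Centre of the upright handle, 159 mm above the worktop: the place to grip, from above.
- bowl: Small steel bowl with cocoa nibs, 72 mm in diameter, 37 mm high, in front of the mill's spout; loose, to be left alone. Origin at the centre of its underside.
- jar: Screw-lid glass jar, 63 mm in diameter, 85 mm high, on the mill's +y side; loose, to be left alone. Origin at the centre of its underside.
- bar: Wrapped chocolate bar, 62 x 164 x 12 mm (its long side along its own y), lying beyond the pedal on the mill's -y side, long side about along the mill's x; loose, to be left alone. Origin at the centre of its underside.

How it is judged:
By the outcome, as a careful person would: the job done as asked, in the order asked, and still so for the second after the job is handed in, while the arm keeps its last pose, push and grip.
It also fails if it takes over 70 s, if anything falls off the work surface, if the arm or the gripper's body presses on something with over 40 N, if the wrist force passes 120 N, or if a joint passes its speed limit or range.

## Working session

There is one attempt and no reset: what is moved stays moved. The work goes in short steps, Python scripts to look and compute and a tool call to move; the robot and the scene stay as the last step left them, time stands still between calls to the robot, and variables do not carry over. Pictures are saved under pics/ and viewed, at most 10 in all, crops included, and the job is handed in when it is done.

```bash
ls; mkdir -p pics
```

Run:
```python
from rig import robot, imaging, get_obs
import cv2
o=get_obs(); print({k:o[k] for k in("time","position","tool_rot","ft_force","grip_width")})
for n in("top","side"):
    c=imaging.camera(n); cv2.imwrite(f"pics/{n}0.png",c["img"][:,:,::-1]); print(n,{k:c[k] for k in c if k!="img"})
a=cv2.imread("pics/top0.png");b=cv2.imread("pics/side0.png")
```

```text
pics
rig.py
{'time': 0.0, 'position': array([ 0.23853125, -0.5769282 ,  0.24026464]), 'tool_rot': array([ 9.80871993e-01,  1.94650822e-01, -2.81542435e-05, -1.09061054e-03]), 'ft_force': array([ 0.12821585, -0.25465711,  0.80177915]), 'grip_width': 0.0871066921918532}
top {'fx': 419.3306049239358, 'fy': 419.3306049239358, 'cx': 260.53720169614377, 'cy': 191.1876098422021, 'k1': 0.03758025900426576, 'xyz': array([0.38974674, 0.04437874, 0.9922941 ]), 'attitude': array([ 0.71634757, -0.69531277,  0.04276776, -0.03946182])}
side {'fx': 383.0333501159849, 'fy': 383.0333501159849, 'cx': 259.5190813720854, 'cy': 195.83621952633013, 'k1': -0.06717866074881995, 'xyz': array([0.32606168, 0.86584077, 0.60726117]), 'attitude': array([-0.07444915,  0.86081447, -0.50051237,  0.05425066])}
```

View pics/top0.png

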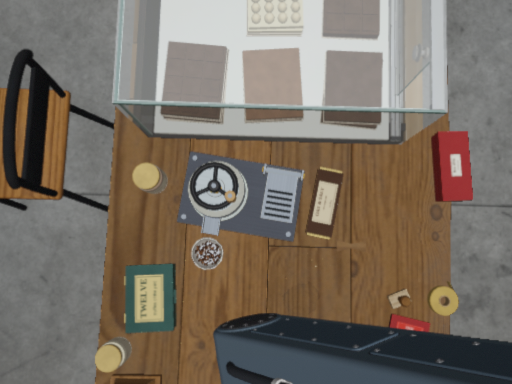

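View pics/side0.png

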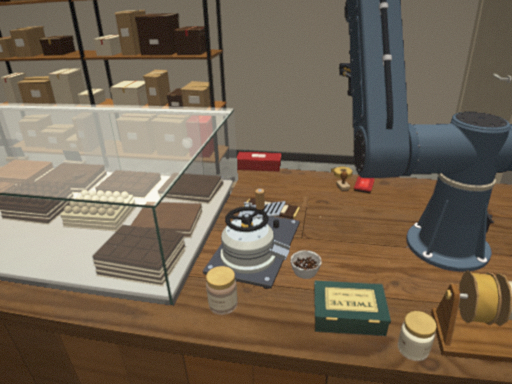

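The top view shows the wheel at about (215,187) with its handle at (230,197). The pedal is at (280,195), the bar at (325,202), the bowl at (207,253) and the jar at (148,178). Beyond the mill there is a glass case. Next I'll measure the positions.

Create h.py:
```python
import numpy as np, cv2
from scipy.spatial.transform import Rotation as R
def ray(c,u,v):
    d=np.array([(u-c["cx"])/c["fx"],(v-c["cy"])/c["fy"]]); s=d.copy()
    for _ in range(20): s=d/(1+c["k1"]*(s@s))
    return R.from_quat(c["attitude"]).apply([*s,1.])
def onz(c,u,v,z):
    d=ray(c,u,v); return c["xyz"]+d*(z-c["xyz"][2])/d[2]
def proj(c,p):
    q=R.from_quat(c["attitude"]).inv().apply(np.asarray(p)-c["xyz"]); s=q[:2]/q[2]; s=s*(1+c["k1"]*(s@s))
    return s*[c["fx"],c["fy"]]+[c["cx"],c["cy"]]
def mid(c1,p1,c2,p2):
    a,b=ray(c1,*p1),ray(c2,*p2); t=np.linalg.lstsq(np.c_[a,-b],c2["xyz"]-c1["xyz"],rcond=None)[0]
    x,y=c1["xyz"]+a*t[0],c2["xyz"]+b*t[1]; return (x+y)/2,np.linalg.norm(x-y)
```

Run:
```python
from rig import robot, imaging, get_obs
from h import *
t=imaging.camera("top"); s=imaging.camera("side")
im=t["img"]; hsv=cv2.cvtColor(im,cv2.COLOR_RGB2HSV)
# wheel: black
m=((hsv[...,2]<45)).astype(np.uint8); m[:,:185]=0;m[:,250:]=0;m[:155]=0;m[220:]=0
n,l,st,ce=cv2.connectedComponentsWithStats(m); 
i=1+np.argmax(st[1:,4]); print("wheel",st[i],ce[i])
cn=max(cv2.findContours((l==i).astype(np.uint8),cv2.RETR_EXTERNAL,cv2.CHAIN_APPROX_NONE)[0],key=len)
e=cv2.fitEllipse(cv2.convexHull(cn)); print(e,onz(t,*e[0],.130))
# base plate
b=((hsv[...,0]>95)&(hsv[...,0]<130)&(hsv[...,1]>30)&(hsv[...,2]<130)).astype(np.uint8); b[:,:170]=0;b[:,310:]=0;b[:145]=0;b[245:]=0
r=cv2.minAreaRect(np.vstack([c for c in cv2.findContours(b,cv2.RETR_EXTERNAL,cv2.CHAIN_APPROX_NONE)[0] if cv2.contourArea(c)>60]))
bp=cv2.boxPoints(r); print("plate",[(p.round(),onz(t,*p,.018).round(4)) for p in bp])
for nm,I,(x0,x1,y0,y1) in(("t",im,(175,310,145,270)),("s",s["img"],(195,325,180,310))):
    cv2.imwrite(f"pics/z{nm}.png",cv2.resize(I[y0:y1,x0:x1,::-1],None,fx=4.4,fy=4.4,interpolation=cv2.INTER_CUBIC))
```

```text
wheel [193 169  11  35  44] [196.25       187.06818182]
((212.8107147216797, 185.61087036132812), (39.5151481628418, 40.15359878540039), 40.826820373535156) [0.49922603 0.1409723  0.13      ]
plate [(array([178., 220.], dtype=float32), array([0.4302, 0.231 , 0.018 ])), (array([189., 152.], dtype=float32), array([0.592 , 0.2121, 0.018 ])), (array([303., 171.], dtype=float32), array([ 0.5539, -0.0581,  0.018 ])), (array([292., 240.], dtype=float32), array([ 0.3933, -0.0341,  0.018 ]))]
```

View pics/zt.png

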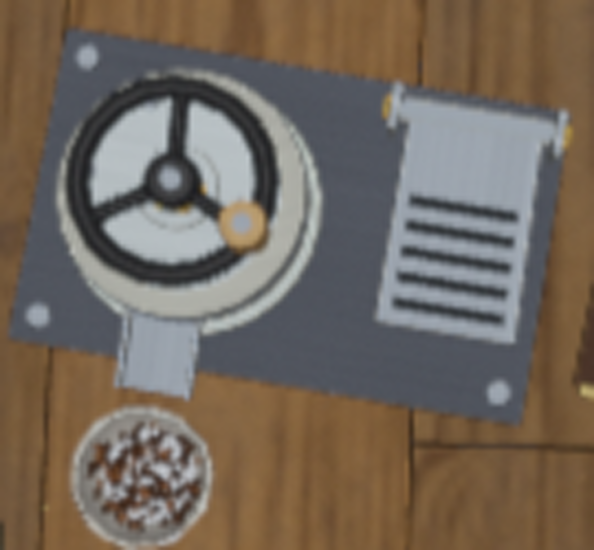

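View pics/zs.png

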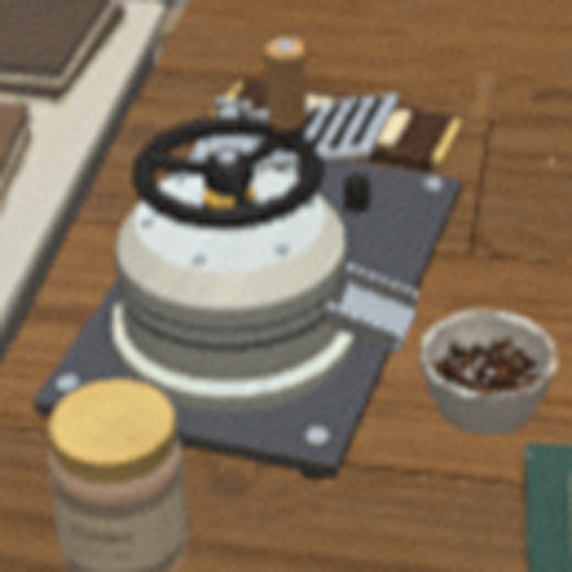

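The zoomed crops, converted back to full-image pixels, show these positions:
- **Top view:** hub at (214.5,186), handle top at (230,195.5), pedal ribs at about (279,203), and clear plate corners.
- **Side view:** hub at (247,215) and handle top at (260,190.7).

Run:
```python
from rig import robot, imaging, get_obs
from h import *
t=imaging.camera("top"); s=imaging.camera("side")
T=lambda x,y:(175+(x+.5)/4.4-.5,145+(y+.5)/4.4-.5); S=lambda x,y:(195+(x+.5)/4.4-.5,180+(y+.5)/4.4-.5)
P=np.array([onz(t,*T(*p),.018)[:2] for p in((70,28),(568,110),(522,424),(10,340))])
print("plate sides",np.linalg.norm(P-np.roll(P,-1,0),axis=1))
ey=(P[0]-P[1])+(P[3]-P[2]); yaw=np.arctan2(-ey[0],ey[1]); ex2=(P[0]-P[3])+(P[1]-P[2]); print("yaw",yaw,np.arctan2(ex2[1],ex2[0]))
yaw=.5*(yaw+np.arctan2(ex2[1],ex2[0]))
c,s_=np.cos(yaw),np.sin(yaw); M=np.array([[c,-s_],[s_,c]]); o=P.mean(0)-M@[0,-.0525]
print("origin from plate",o,"hub",onz(t,*T(174,178),.133),"rim",onz(t,*T(171.5,181),.13))
h=onz(t,*T(242,222),.182); print("handle",h, "tri",mid(t,T(242,222),s,S(286,45)),"hub tri",mid(t,T(174,178),s,S(228,155)))
for w in(o,onz(t,*T(174,178),.133)[:2]):
    d=M.T@(h[:2]-w); print("handle mill",d,np.hypot(*d),"angle",np.arctan2(-d[1],-d[0]))
pe=[onz(t,*T(*p),z) for p,z in(((376,322),.0765),((516,342),.0765))]; print("pedal front corners in mill",[M.T@(p[:2]-o) for p in pe])
print("pad rest/stop",[M@[66e-3-.09*np.cos(.3)-0.006*0,-.14]+o, M@[-.024,-.14]+o])
# bowl, jar rough
print("bowl",onz(t,*T(142,476),.037),"case edge",onz(t,270,135,0.0),onz(t,265,107,0.2))
```

```text
plate sides [0.27047967 0.16881521 0.27248681 0.16940482]
yaw -0.1336709088650579 -0.13204990729370117
origin from plate [0.49916051 0.13862119] hub [0.5000582  0.13790677 0.133     ] rim [0.49898471 0.1393476  0.13      ]
handle [0.47510763 0.10178995 0.182     ] tri (array([0.47546782, 0.1018435 , 0.18193568]), np.float64(0.0007090148962165971)) hub tri (array([0.50049708, 0.13792321, 0.13360447]), np.float64(0.0010353832456379592))
handle mill [-0.01896187 -0.03969293] 0.0439895619839599 angle 1.1251359570881485
handle mill [-0.01994629 -0.03910373] 0.04389710550769984 angle 1.0991119586310416
pedal front corners in mill [array([-0.04731511, -0.10483941]), array([-0.04584173, -0.17488973])]
pad rest/stop [array([0.46081052, 0.00250179]), array([0.45682623, 0.00303428])]
bowl [0.35831837 0.15810993 0.037     ] case edge [0.64326327 0.02258965 0.        ] [0.64745692 0.03820976 0.2       ]
```

The measurements agree with each other: mill origin ≈ (0.4995, 0.1385), yaw ≈ -0.133, wheel ≈ 1.11 + 2π rad open. I'll turn the tool so the gripper body lies along mill x, clear of the handle, and then go above the pedal.

Emit:
nudge_tcp(segments=[{"spin": -0.1046},{"spin": -0.1046},{"spin": -0.1046},{"spin": -0.1046},{"spin": -0.1046},{"spin": -0.1046},{"spin": -0.1046},{"spin": -0.1046},{"spin": -0.1046},{"spin": -0.1046}], aperture=0, grip_n=40)

```text
time: 1.13
position: [0.2386, -0.5775, 0.2412]
tool_rot: [0.751, 0.661, 0.0, -0.0]
ft_force: [0.1, -0.1, -0.4]
grip_width: 0.0278
grip_force: 0.0
```

Emit:
nudge_tcp(segments=[{"x": 0.03,"y": 0.007},{"x": 0.03,"y": 0.007},{"x": 0.03,"y": 0.007},{"x": 0.03,"y": 0.007},{"x": 0.03,"y": 0.007},{"x": 0.03,"y": 0.007},{"x": 0.03,"y": 0.007},{"x": 0.03,"y": 0.007},{"x": 0.03,"y": 0.007},{"x": 0.03,"y": 0.007},{"x": 0.03,"y": 0.007},{"x": 0.03,"y": 0.007},{"x": 0.03,"y": 0.007},{"x": 0.03,"y": 0.007},{"x": 0.03,"y": 0.007},{"x": 0.03,"y": 0.007},{"x": 0.03,"y": 0.007},{"x": 0.03,"y": 0.007},{"x": 0.03,"y": 0.007},{}])

```text
time: 2.8
position: [0.4471, -0.0262, 0.2415]
tool_rot: [0.751, 0.66, 0.001, -0.0]
ft_force: [0.6, -0.3, -0.8]
grip_width: 0.0004
grip_force: 0.0
```

Create w.py:
```python
from rig import robot, imaging, get_obs
from h import *
import sys
o=get_obs(); Rt=R.from_quat(o["tool_rot"]); p=o["position"]; x=Rt.apply([1,0,0])
print("t",o["time"],"p",p.round(4),"yaw",np.arctan2(x[1],x[0]).round(4),"tilt",Rt.apply([0,0,1]).round(3),"F",np.round(o["ft_force"],1),"q",np.round(o["q"],2),"grip",o["grip_width"])
d=p[:2]-[.4995,.1385]; a=np.arctan2(-d[1],-d[0])+.133; print("wheel r",np.hypot(*d).round(4),"ang",a.round(4))
if len(sys.argv)>1: print("to target, tool axes",Rt.inv().apply(np.array(eval(sys.argv[1]))-p).round(4))
```

```bash
python3 w.py '[.4595,.0027,.12]'
```

```text
t 2.8 p [ 0.4471 -0.0262  0.2415] yaw 1.4426 tilt [ 0.001  0.002 -1.   ] F [ 0.6 -0.3 -0.8] q [-0.31  0.29  1.86  0.    0.99 -0.18] grip 0.00040010749848137263
wheel r 0.1728 ang 1.3959
to target, tool axes [0.03   0.0084 0.1216]
```

Emit:
nudge_tcp(segments=[{"x": 0.01,"y": 0.0028,"z": 0.024},{"x": 0.01,"y": 0.0028,"z": 0.024},{"x": 0.01,"y": 0.0028,"z": 0.024},{"z": 0.024},{"z": 0.024},{"z": 0.008},{"z": 0.008},{"z": 0.008},{"z": 0.008},{"z": 0.008},{"z": 0.008},{"z": 0.004},{"z": 0.004},{"z": 0.004},{}])

```text
time: 4.05
position: [0.4565, -0.0016, 0.0656]
tool_rot: [0.752, 0.659, -0.001, -0.0]
ft_force: [-11.5, -0.8, 50.2]
grip_width: 0.0006
grip_force: 25.0
```

```bash
python3 w.py
```

Run:
```python
from rig import robot, imaging, get_obs
import cv2
c=imaging.camera("side");cv2.imwrite("pics/ped.png",cv2.resize(c["img"][170:310,180:340,::-1],None,fx=4,fy=4))
```

```text
t 4.05 p [ 0.4565 -0.0016  0.0656] yaw 1.4388 tilt [-0.002 -0.    -1.   ] F [-11.5  -0.8  50.2] q [-0.25  0.63  1.99 -0.    0.52 -0.12] grip 0.0006196145079125215
wheel r 0.1465 ang 1.406
```

View pics/ped.png

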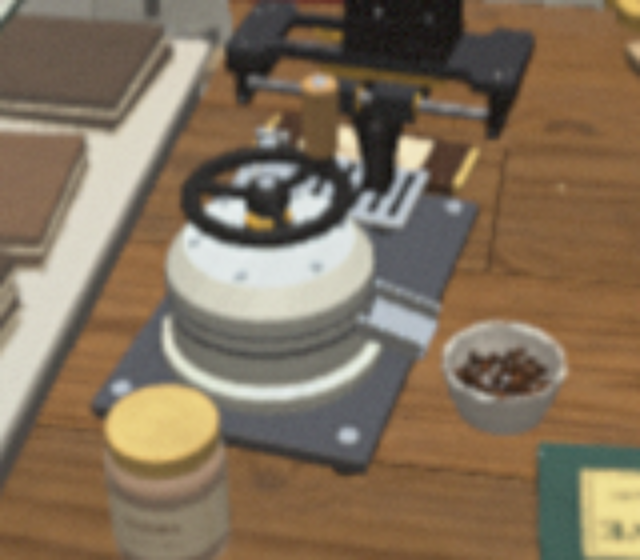

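The fingers are on the pedal at (376,185) in the crop. The plate is level and the force is 50 N, so the pedal is at its stop. Next I'll release it, lift, and turn for the handle.

Emit:
nudge_tcp(segments=[{"z": -0.006},{"z": -0.008},{"z": -0.008},{"z": -0.008},{"z": -0.016},{"z": -0.03},{"z": -0.03},{"z": -0.03},{"z": -0.03},{}])

```text
time: 4.93
position: [0.4621, -0.0025, 0.2326]
tool_rot: [0.752, 0.659, 0.004, 0.005]
ft_force: [1.0, 0.7, 0.5]
grip_width: 0.0003
grip_force: 0.0
```

Emit:
nudge_tcp(segments=[{"spin": -0.105},{"spin": -0.105},{"spin": -0.105},{"spin": -0.105},{"spin": -0.105},{"spin": -0.105},{"spin": -0.105},{"spin": -0.105},{"spin": -0.105},{"spin": -0.105},{"spin": -0.105},{"spin": -0.105},{"spin": -0.105},{"spin": -0.105},{"spin": -0.105},{}], aperture=0.06, grip_n=20)

```text
time: 6.27
position: [0.4583, -0.0017, 0.2269]
tool_rot: [0.063, 0.998, -0.0, -0.0]
ft_force: [0.4, 0.5, -0.4]
grip_width: 0.06
grip_force: 0.0
```

```bash
python3 w.py '[.4753,.1018,.159]'
```

Run:
```python
from rig import robot, imaging, get_obs
import cv2
c=imaging.camera("side");cv2.imwrite("pics/ped2.png",cv2.resize(c["img"][150:310,180:340,::-1],None,fx=3.5,fy=3.5))
```

```text
t 6.2667 p [ 0.4583 -0.0017  0.2269] yaw 3.0146 tilt [-0.  0. -1.] F [ 0.4  0.5 -0.4] q [-0.25  0.33  1.85 -0.    0.96 -1.69] grip 0.0599549575716289
wheel r 0.1461 ang 1.4177
to target, tool axes [-0.0038  0.1048  0.0679]
```

View pics/ped2.png

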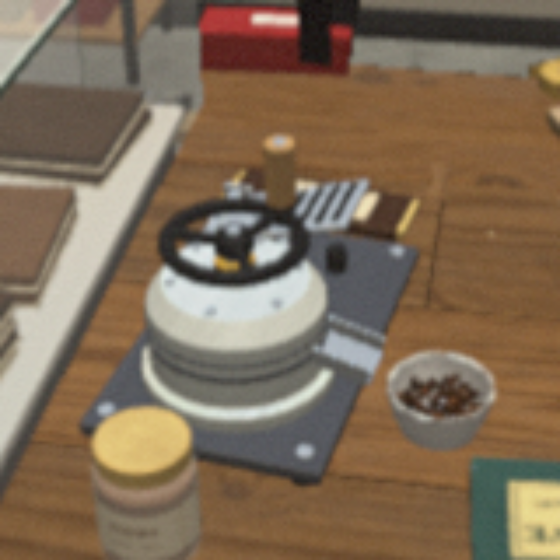

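The pedal has sprung back up (ribs at (330,203)). Next I'll move over the handle, descend and grip it.

Emit:
nudge_tcp(segments=[{"x": -0.001,"y": 0.02},{"x": -0.001,"y": 0.025},{"x": -0.001,"y": 0.025},{"x": -0.001,"y": 0.02},{"y": 0.015},{},{}])

```text
time: 6.9
position: [0.4757, 0.1024, 0.227]
tool_rot: [0.064, 0.998, -0.0, -0.0]
ft_force: [-0.9, -0.8, 1.4]
grip_width: 0.0601
grip_force: 0.0
```

```bash
python3 w.py '[.4753,.1018,.159]'
```

```text
t 6.9 p [0.4757 0.1024 0.227 ] yaw 3.013 tilt [-0. -0. -1.] F [-0.9 -0.8  1.4] q [-0.02  0.36  1.79 -0.    0.99 -1.46] grip 0.06009428324265386
wheel r 0.0433 ang 1.1211
to target, tool axes [ 0.0003 -0.0006  0.068 ]
```

Emit:
nudge_tcp(segments=[{"z": 0.017},{"z": 0.017},{"z": 0.017},{"z": 0.017},{}])

```text
time: 7.32
position: [0.4736, 0.1008, 0.1567]
tool_rot: [0.066, 0.998, -0.0, -0.003]
ft_force: [-1.1, -0.4, -0.2]
grip_width: 0.0601
grip_force: 0.0
```

Emit:
nudge_tcp(segments=[{},{},{},{},{},{},{},{}], aperture=0.0, grip_n=40)

```text
time: 7.98
position: [0.476, 0.102, 0.1596]
tool_rot: [0.064, 0.998, -0.0, 0.0]
ft_force: [-0.6, -0.8, 2.0]
grip_width: 0.0211
grip_force: 40.0
```

```bash
python3 w.py
```

Run:
```python
import numpy as np
# suggested rows: clockwise from 1.11+2pi, tool x=-mill x, y=+mill y; handle(tool)=r(cos a, -sin a)
r=.045
def rows(a0,a1,n):
    a=np.linspace(a0,a1,n+1); p=r*np.c_[np.cos(a),-np.sin(a)]; return np.diff(p,axis=0).round(4).tolist()
print(rows(1.11,-np.pi*2+1.11,20)); print(rows(0,2*np.pi,20))
```

```text
t 7.9833 p [0.476  0.102  0.1596] yaw 3.0129 tilt [ 0.001 -0.    -1.   ] F [-0.6 -0.8  2. ] q [-0.02  0.47  1.86 -0.    0.81 -1.46] grip 0.021144607165022294
wheel r 0.0434 ang 1.1326
[[0.0115, 0.0082], [0.0084, 0.0113], [0.0045, 0.0133], [0.0001, 0.0141], [-0.0042, 0.0134], [-0.0082, 0.0115], [-0.0113, 0.0084], [-0.0133, 0.0045], [-0.0141, 0.0001], [-0.0134, -0.0042], [-0.0115, -0.0082], [-0.0084, -0.0113], [-0.0045, -0.0133], [-0.0001, -0.0141], [0.0042, -0.0134], [0.0082, -0.0115], [0.0113, -0.0084], [0.0133, -0.0045], [0.0141, -0.0001], [0.0134, 0.0042]]
[[-0.0022, -0.0139], [-0.0064, -0.0125], [-0.01, -0.01], [-0.0125, -0.0064], [-0.0139, -0.0022], [-0.0139, 0.0022], [-0.0125, 0.0064], [-0.01, 0.01], [-0.0064, 0.0125], [-0.0022, 0.0139], [0.0022, 0.0139], [0.0064, 0.0125], [0.01, 0.01], [0.0125, 0.0064], [0.0139, 0.0022], [0.0139, -0.0022], [0.0125, -0.0064], [0.01, -0.01], [0.0064, -0.0125], [0.0022, -0.0139]]
```

The handle is gripped at a width of 21 mm, which fits its 22 mm diameter. I'll turn clockwise half a turn as a check.

Emit:
nudge_tcp(segments=[{"x": 0.0115,"y": 0.0082},{"x": 0.0084,"y": 0.0113},{"x": 0.0045,"y": 0.0133},{"x": 0.0001,"y": 0.0141},{"x": -0.0042,"y": 0.0134},{"x": -0.0082,"y": 0.0115},{"x": -0.0113,"y": 0.0084},{"x": -0.0133,"y": 0.0045},{"x": -0.0141,"y": 0.0001},{"x": -0.0134,"y": -0.0042},{}])

```text
time: 8.9
position: [0.5274, 0.1759, 0.1596]
tool_rot: [0.064, 0.998, -0.001, 0.001]
ft_force: [0.4, -3.2, 3.9]
grip_width: 0.0212
grip_force: 40.0
```

```bash
python3 w.py
```

```text
t 8.9 p [0.5274 0.1759 0.1596] yaw 3.013 tilt [ 0.001 -0.001 -1.   ] F [ 0.4 -3.2  3.9] q [ 0.12  0.55  1.69 -0.    0.91 -1.32] grip 0.021188034644485706
wheel r 0.0467 ang -2.0783
```

Emit:
nudge_tcp(segments=[{"x": -0.0115,"y": -0.0082},{"x": -0.0084,"y": -0.0113},{"x": -0.0045,"y": -0.0133},{"x": -0.0001,"y": -0.0141},{"x": 0.0042,"y": -0.0134},{"x": 0.0082,"y": -0.0115},{"x": 0.0113,"y": -0.0084},{"x": 0.0133,"y": -0.0045},{"x": 0.0141,"y": -0.0001},{"x": 0.0134,"y": 0.0042},{}])

```text
time: 9.82
position: [0.4747, 0.1027, 0.1596]
tool_rot: [0.065, 0.998, 0.001, 0.001]
ft_force: [0.5, 5.5, 1.4]
grip_width: 0.021
grip_force: 40.0
```

```bash
python3 w.py
```

```text
t 9.8167 p [0.4747 0.1027 0.1596] yaw 3.0118 tilt [ 0.002  0.002 -1.   ] F [0.5 5.5 1.4] q [-0.02  0.47  1.86  0.    0.81 -1.46] grip 0.020972477982593652
wheel r 0.0435 ang 1.0969
```

Emit:
nudge_tcp(segments=[{"x": 0.0093,"y": 0.0063},{"x": 0.0074,"y": 0.0084},{"x": 0.005,"y": 0.0095},{"x": 0.0026,"y": 0.0105},{},{}])

```text
time: 10.32
position: [0.4561, 0.1414, 0.1596]
tool_rot: [0.064, 0.998, 0.001, 0.0]
ft_force: [1.5, 3.2, 6.2]
grip_width: 0.021
grip_force: 40.0
```

```bash
python3 w.py
```

```text
t 10.3167 p [0.4561 0.1414 0.1596] yaw 3.0135 tilt [ 0.     0.002 -1.   ] F [1.5 3.2 6.2] q [ 0.06  0.46  1.88  0.    0.8  -1.38] grip 0.02095339157612507
wheel r 0.0435 ang 0.0665
```

Emit:
nudge_tcp(segments=[{"x": 0.0003,"y": 0.003},{"y": 0.002},{},{}])

```text
time: 10.65
position: [0.4564, 0.1451, 0.1596]
tool_rot: [0.064, 0.998, 0.0, -0.0]
ft_force: [0.4, -1.0, 6.5]
grip_width: 0.0212
grip_force: 40.0
```

```bash
python3 w.py
```

```text
t 10.65 p [0.4564 0.1451 0.1596] yaw 3.0135 tilt [-0.  0. -1.] F [ 0.4 -1.   6.5] q [ 0.07  0.46  1.87  0.    0.8  -1.37] grip 0.02115336721757317
wheel r 0.0436 ang -0.0186
```

Emit:
nudge_tcp(segments=[{"y": 0.002},{},{}])

```text
time: 10.9
position: [0.4565, 0.1458, 0.1596]
tool_rot: [0.063, 0.998, -0.001, -0.0]
ft_force: [1.0, -5.8, 7.9]
grip_width: 0.0208
grip_force: 40.0
```

```bash
python3 w.py
```

```text
t 10.9 p [0.4565 0.1458 0.1596] yaw 3.0147 tilt [-0.001 -0.002 -1.   ] F [ 1.  -5.8  7.9] q [ 0.08  0.46  1.87 -0.    0.81 -1.37] grip 0.020835324152785512
wheel r 0.0436 ang -0.0345
```

Emit:
nudge_tcp(segments=[{"y": 0.002},{},{}])

```text
time: 11.15
position: [0.4565, 0.146, 0.1595]
tool_rot: [0.063, 0.998, -0.003, -0.001]
ft_force: [-0.4, -13.1, 8.8]
grip_width: 0.0211
grip_force: 40.0
```

```bash
python3 w.py
```

```text
t 11.15 p [0.4565 0.146  0.1595] yaw 3.0164 tilt [-0.002 -0.006 -1.   ] F [ -0.4 -13.1   8.8] q [ 0.08  0.46  1.87 -0.01  0.81 -1.36] grip 0.02113956197592152
wheel r 0.0437 ang -0.0394
```

Emit:
nudge_tcp(segments=[{"y": 0.002},{},{}])

```text
time: 11.4
position: [0.4565, 0.1462, 0.1595]
tool_rot: [0.062, 0.998, -0.005, -0.001]
ft_force: [-0.4, -19.6, 9.2]
grip_width: 0.0215
grip_force: 40.0
```

```bash
python3 w.py
```

```text
t 11.4 p [0.4565 0.1462 0.1595] yaw 3.018 tilt [-0.003 -0.009 -1.   ] F [ -0.4 -19.6   9.2] q [ 0.08  0.47  1.87 -0.01  0.81 -1.36] grip 0.02150810781797144
wheel r 0.0437 ang -0.0444
```

The hard stop is confirmed: force rises with no motion, at TCP ≈ (0.4564, 0.1455) unloaded. I'll relax the push, then go two turns anticlockwise.

Emit:
nudge_tcp(segments=[{"y": -0.003},{"y": -0.003},{},{}])

```text
time: 11.73
position: [0.4564, 0.1446, 0.1596]
tool_rot: [0.064, 0.998, 0.0, -0.0]
ft_force: [0.9, -1.4, 6.7]
grip_width: 0.0212
grip_force: 40.0
```

```bash
python3 w.py
```

```text
t 11.7333 p [0.4564 0.1446 0.1596] yaw 3.0129 tilt [-0.001  0.    -1.   ] F [ 0.9 -1.4  6.7] q [ 0.07  0.46  1.87  0.    0.8  -1.37] grip 0.021238609658215262
wheel r 0.0436 ang -0.0084
```

Emit:
nudge_tcp(segments=[{"x": -0.0022,"y": -0.0139},{"x": -0.0064,"y": -0.0125},{"x": -0.01,"y": -0.01},{"x": -0.0125,"y": -0.0064},{"x": -0.0139,"y": -0.0022},{"x": -0.0139,"y": 0.0022},{"x": -0.0125,"y": 0.0064},{"x": -0.01,"y": 0.01},{"x": -0.0064,"y": 0.0125},{"x": -0.0022,"y": 0.0139},{}])

```text
time: 12.65
position: [0.5459, 0.1352, 0.1596]
tool_rot: [0.064, 0.998, 0.001, -0.0]
ft_force: [-0.5, 2.5, 6.1]
grip_width: 0.0213
grip_force: 40.0
```

```bash
python3 w.py
```

```text
t 12.65 p [0.5459 0.1352 0.1596] yaw 3.0139 tilt [-0.001  0.002 -1.   ] F [-0.5  2.5  6.1] q [ 0.04  0.55  1.67  0.    0.92 -1.4 ] grip 0.021280615031250387
wheel r 0.0465 ang 3.2047
```

Emit:
nudge_tcp(segments=[{"x": 0.0022,"y": 0.0139},{"x": 0.0064,"y": 0.0125},{"x": 0.01,"y": 0.01},{"x": 0.0125,"y": 0.0064},{"x": 0.0139,"y": 0.0022},{"x": 0.0139,"y": -0.0022},{"x": 0.0125,"y": -0.0064},{"x": 0.01,"y": -0.01},{"x": 0.0064,"y": -0.0125},{"x": 0.0022,"y": -0.0139},{}])

```text
time: 13.57
position: [0.4562, 0.144, 0.1596]
tool_rot: [0.065, 0.998, 0.0, 0.0]
ft_force: [1.9, -2.5, 5.6]
grip_width: 0.021
grip_force: 40.0
```

```bash
python3 w.py
```

```text
t 13.5667 p [0.4562 0.144  0.1596] yaw 3.012 tilt [ 0.  0. -1.] F [ 1.9 -2.5  5.6] q [ 0.07  0.46  1.88  0.    0.8  -1.37] grip 0.021040182426385744
wheel r 0.0436 ang 0.0077
```

Emit:
nudge_tcp(segments=[{"x": -0.0022,"y": -0.0139},{"x": -0.0064,"y": -0.0125},{"x": -0.01,"y": -0.01},{"x": -0.0125,"y": -0.0064},{"x": -0.0139,"y": -0.0022},{"x": -0.0139,"y": 0.0022},{"x": -0.0125,"y": 0.0064},{"x": -0.01,"y": 0.01},{"x": -0.0064,"y": 0.0125},{"x": -0.0022,"y": 0.0139}])

```text
time: 14.4
position: [0.5457, 0.1327, 0.1595]
tool_rot: [0.064, 0.998, -0.001, -0.001]
ft_force: [-2.9, -3.8, 8.9]
grip_width: 0.0209
grip_force: 40.0
```

Emit:
nudge_tcp(segments=[{"x": 0.0022,"y": 0.0139},{"x": 0.0064,"y": 0.0125},{"x": 0.01,"y": 0.01},{"x": 0.0125,"y": 0.0064},{"x": 0.0139,"y": 0.0022},{"x": 0.0139,"y": -0.0022},{"x": 0.0125,"y": -0.0064},{"x": 0.01,"y": -0.01},{"x": 0.0064,"y": -0.0125},{"x": 0.0022,"y": -0.0139},{},{}])

```text
time: 15.4
position: [0.4563, 0.1442, 0.1595]
tool_rot: [0.065, 0.998, -0.0, -0.0]
ft_force: [0.3, -3.1, 7.4]
grip_width: 0.0209
grip_force: 40.0
```

```bash
python3 w.py '[.4564,.1456,.1596]'
```

```text
t 15.4 p [0.4563 0.1442 0.1595] yaw 3.0125 tilt [-0.001 -0.001 -1.   ] F [ 0.3 -3.1  7.4] q [ 0.07  0.46  1.87 -0.    0.81 -1.37] grip 0.02085146546145784
wheel r 0.0436 ang 0.0017
to target, tool axes [ 0.0001  0.0014 -0.0001]
```

Emit:
nudge_tcp(segments=[{"y": 0.0014},{},{},{}])

```text
time: 15.73
position: [0.4565, 0.146, 0.1595]
tool_rot: [0.064, 0.998, -0.0, -0.001]
ft_force: [0.3, -3.2, 8.3]
grip_width: 0.0211
grip_force: 40.0
```

```bash
python3 w.py '[.4564,.1456,.1596]'
```

```text
t 15.7333 p [0.4565 0.146  0.1595] yaw 3.0132 tilt [-0.001 -0.001 -1.   ] F [ 0.3 -3.2  8.3] q [ 0.08  0.46  1.87 -0.    0.81 -1.37] grip 0.021057786049367963
wheel r 0.0436 ang -0.0395
to target, tool axes [ 0.0001 -0.0004 -0.0001]
```

Emit:
nudge_tcp(segments=[{"y": -0.0003},{},{},{},{},{}])

```text
time: 16.23
position: [0.4565, 0.146, 0.1595]
tool_rot: [0.064, 0.998, -0.0, -0.001]
ft_force: [0.8, -2.2, 7.8]
grip_width: 0.0212
grip_force: 40.0
```

```bash
python3 w.py '[.4564,.1456,.1596]'
```

Run:
```python
from rig import robot, imaging, get_obs
import cv2
c=imaging.camera("side");cv2.imwrite("pics/end.png",c["img"][:,:,::-1])
```

```text
t 16.2333 p [0.4565 0.146  0.1595] yaw 3.0131 tilt [-0.001 -0.    -1.   ] F [ 0.8 -2.2  7.8] q [ 0.08  0.46  1.87 -0.    0.81 -1.37] grip 0.021177659814105174
wheel r 0.0437 ang -0.0387
to target, tool axes [ 0.     -0.0004 -0.0001]
```

View pics/end.png

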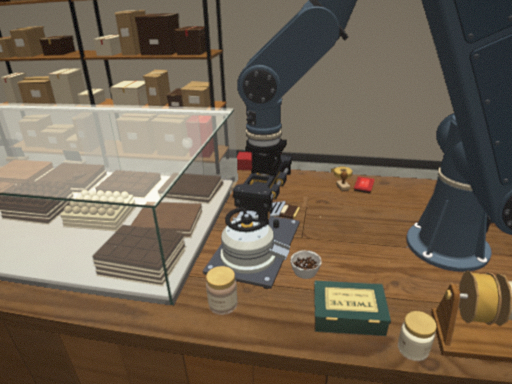

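The bowl (307,263) and jar (222,290) haven't moved. The gripper still holds the handle at a width of 21 mm, within 0.4 mm (0.01 rad) of the stop position plus two turns.

```bash
python3 -c "
from rig import robot, imaging, get_obs
print(robot.hand_in())"
```

```text
the job is handed in; nothing more can be done
None
```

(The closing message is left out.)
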